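# Put the remote away in its sliding-cover box

## Task

Slide the cover of the wooden box all the way back, take the black remote off its sloping stand under the lamp, lower it flat into the box with its buttons up (set it down on the bottom, do not drop it in), let go, and slide the cover fully shut again. Do not bump the lamp, and leave the other things on the shelf where they stand.

Things in the scene. Friction and masses are not known exactly. Their poses are not given: they have to be found in the camera images.
- box: Wooden box with a sliding cover, fixed; outside 206 (x) x 122 (y) x 57 mm high. Origin: centre of its underside; z up; +x, within 0.2 rad of straight away from the robot, is the way the cover opens. Walls 8 mm thick, 57 mm high, but the far (+x) end 42 mm; a 4 mm lip along the top inside of each side. It stands left or right of the middle, the stand on the other side.
- box_floor (a point): Centre of the box's inner floor, 6 mm above the shelf; axes as the box's. The inside is 190 (x) x 106 mm (y, 98 between the lips), 38 mm deep below the cover. The remote lying flat here has its origin at this height.
- cover (a joint): Travel of the box's flat wooden cover (196 x 104 x 8 mm), in m: 0 fully shut, 0.18 fully open. It slides level along the box's +x with about 2 N of friction and stays where it is left. Starts shut or up to 30 mm ajar. Fully open, the inside is clear from the near wall to 85 mm beyond the box's centre.
- cover_grip (a point): Centre of the top of the cover's grip, a wooden block 34 (box y) x 18 (box x) x 26 mm high on the cover; its foot (the cover's top) is 26 mm below this point and 52 mm above the shelf. Moves with the cover; when shut it is 65 mm to the near (-x) side of the box's centre. Axes as the box's.
- remote: Black plastic remote control, 160 (x) x 48 (y) x 24 mm (z), 90 to 180 g. Origin: centre of its underside; x along its length, z out of the button face (grey buttons). It starts loose on the stand, buttons up, sloping 35 degrees: its +x end is up and away from the robot, its button face looks up and towards the robot.
- stand: Light wooden stand, fixed; base 150 x 100 mm. Origin: centre of its underside, z up, +x uphill (within 0.3 rad of straight away from the robot). The remote lies on a 36 mm wide bed, its underside's centre 85 mm above the origin. Its lower 40 mm is between two 6 mm cheeks 14 mm high, 2 mm off its sides, and against an 18 mm high end lip; the rest of its sides is free.
- lamp: Slim aluminium LED lamp, fixed, 257 mm high. Origin: centre of the underside of its 96 mm round base, 140 mm beyond the stand's origin along the stand's x; axes as the stand's. From the top of its 14 mm post a 12 mm wide arm runs towards the robot (-x) to the lamp head.
- lamp_head (a point): Centre of the underside of the lamp head, a bar 30 (x) x 180 (y) x 12 mm, 241 mm above the shelf and right above the middle of the remote. A vertical gripper does not fit under it: reach in from the robot's side with the tool leaning back towards the robot, about square to the remote's face, and draw the remote out towards the robot.
- bowl: Bystander: cut-glass bowl, 156 mm across, 70 mm high, at the left. Origin: centre of the underside.
- stork: Bystander: white porcelain stork figurine, about 170 mm high on a 64 mm base, between the box and the stand and somewhat farther off. Origin: centre of the underside, z up.
- coaster: Bystander: round ceramic coaster, 96 mm across, 8 mm thick, between the box and the stand, nearer the robot. Origin: centre of the underside.
- latch_box: Bystander: small closed wooden box with a hinged lid and brass latch, 94 x 134 x 74 mm, at the right. Origin: centre of the underside.
- glasses_case: Bystander: dark spectacle case, 65 x 165 x 42 mm, at the right. Origin: centre of the underside.
- candle: Bystander: terracotta candle jar, 68 mm across, 60 mm high, at the left. Origin: centre of the underside.
Things that resemble listed ones, but are neither listed nor needed, are in the scene too. There is more than one size of the remote; the job needs the largest.

How it is judged (in metres and radians):
On the way, in this order (a step that is already met when the one before it is completed fails the run):
1. the cover is slid back (at least 150 mm open) (value of joint cover above 0.15 m), for 0.1 s.
2. the remote is lowered to within 12 mm of the box floor while still held (x of remote in the frame of box between -0.025 and 0.025 m and y of remote in the frame of box between -0.04 and 0.04 m and z of remote in the frame of box below 0.018 m and contact force between the fingers and remote above 0.5 N), for 0.05 s.
3. the remote lies let go, flat on the box floor (x of remote in the frame of box between -0.025 and 0.025 m and y of remote in the frame of box between -0.04 and 0.04 m and z of remote in the frame of box below 0.011 m and angle between remote's own z axis and vertical below 0.1 rad and contact force between the fingers and remote below 0.1 N), for 0.1 s.
At the end, for the whole second after the job is handed in: The remote lies at rest on the floor of the box, buttons up (within 0.1 rad of level and 5 mm of the floor, its centre within 25 mm lengthwise and 40 mm crosswise of the box's centre), released, and the cover is shut to within 5 mm (x of remote in the frame of box between -0.025 and 0.025 m and y of remote in the frame of box between -0.04 and 0.04 m and z of remote in the frame of box between 0 and 0.011 m and angle between remote's own z axis and vertical below 0.1 rad and linear speed of remote below 0.02 m/s and value of joint cover below 0.005 m); the robot touches nothing.
It fails at once if a bystander is moved more than 30 mm (distance of any of bowl, stork, coaster, latch_box, glasses_case, candle from where it was at the start of the episode above 0.03 m).
It fails at once if the stork is tipped (angle between stork's own z axis and vertical above 0.4 rad).
It fails at once if the lamp is bumped (over 10 N) (contact force between any of the arm, the fingers, remote and lamp above 10 N).
It also fails if it takes over 72 s, if anything falls off the work surface, if the arm or the gripper's body presses on something with over 40 N, if the wrist force passes 120 N, or if a joint passes its speed limit or range.

## Robot

A 6-joint arm with a two-finger parallel gripper is mounted at the origin on the work surface. World frame = base frame: x ahead of the robot, y to its left, z up, the work surface at z = 0. Lengths are in mm, angles in rad, forces in N, time in s.
With the tool pointing down it reaches from about 275 to 1000 mm from the base axis. Payload 8.4 kg.
Tool frame: the origin (TCP) lies at the very end of the fingers, on their centre line; the grasp point (between the pads) lies 19 mm behind it; z points along the fingers, y is the direction in which the jaws open and shut (so a half turn about z gives the same grasp; the last joint's range is limited). The gripper opens to 85 mm and grips with 20 to 120 N. Pads are 22 mm wide; open, the fingers measure 114 mm over their backs; the gripper's body (76 mm by 85 mm) begins 54 mm behind the grasp point. The pads swing forward as they close: fully open they stand 13 mm farther back than shut.
Start: joints at [-1.131, 0.353, 1.633, -0, 1.155, -0.002], TCP at [267.228, -564.993, 231.281] pointing down, gripper open.
Joint ranges: [-2.63, 2.63], [-0.92, 2.1], [0.06, 2.66], [-1.3, 4.44], [0, 2.69], [-3.02, 3.02]. Speed limits (rad/s): [2.22, 2.22, 2.79, 3.14, 3.14, 3.14].

## Interface

Orientations are given as [roll, pitch, yaw] about the fixed x, y, z axes, in that order (R = Rz(yaw) Ry(pitch) Rx(roll)).
In Python, from rig import r, vision gives the robot as it stands.
- The arm moves only by the tool move_arm, never from a script. Its argument "series" is text: rows parted by semicolons, each of 7 numbers parted by spaces: the closure, from -1 (fully open) to 1 (shut), then the shift along the tool's x, y, z in units of 40 mm (1.0 is 40 mm), then the turn, a rotation vector about the tool's x, y, z in degrees. In form: grip tx ty tz ax ay az; .... A call has 1 to 20 rows; each row shifts and turns the pose as measured when the row begins, along the tool's axes as they then stand; what a row does not reach is not made up. A row lasts 1/8 s, in which the tool goes at most 62.5 mm and 10.7 degrees, less where a joint would pass 70% of its speed; a pose out of reach is approached as far as the arm can. A call is refused whole if a number of a shift passes 1 or a number of a turn 10.7, either way. A call with a gripper value outside its range is refused whole. The fingers move at their own pace and stop on an object; "grip_force" is the grip in N (left out, the last holds). Time passes only in rows, so rows that do not move let the fingers close. It gives the time, the measured TCP pose, the force and the opening at its end, in the units of the state.
- r.sense(): the state, without advancing time (a new reading comes with each control period).
- vision.grab_frame(name): name is "scene" or "top" or "wrist"; returns the picture (400x640x3 uint8, red, green, blue); there is no depth.
- vision.camera_params(name): a dict with "fx", "fy", "cx", "cy" (pixels), "k1" (the pictures are not rectified: a ray, as slopes to the right and down, at radius r is drawn at 1 + k1 r^2 times it, then the intrinsics apply), "position" and "rotation" of the camera in the world. Camera axes: x right, y up, looking along -z (the intrinsics and any distortion apply to the point x, -y, -z); pixel columns grow to the right and rows downward; lengths in mm; the calibration is good to about 2 mm. A picture is of the moment at which its call begins: read the wrist's pose just before it. camera_params takes no time and is no camera call; for the wrist camera it gives the pose at the moment of the call.
- r.sign_off(): hands the job in, once; it reports no verdict.
The state is a dict: "clock": time; "qpos": joint angles; "qvel": joint speeds; "joint_efforts": joint torques, N m; "eef_pos": TCP position; "tcp_rot": TCP orientation; "contact_force": force on the tool from outside, world axes, zero at the start; "wrist_torque": the same for the moment, N m; "opening": opening from 0.0 (shut) to 1.0 (fully open).
Only numpy, scipy, OpenCV 4.12 (cv2) and the standard library are available. Lean on these libraries where they do the work, as an engineer would, in place of code of your own. Each camera call takes 0.05 s, during which the arm holds its last target. There are 200 camera calls.

## Working session

There is one attempt and no reset: what is moved stays moved. The work goes in short steps, Python scripts to look and compute and a tool call to move; the robot and the scene stay as the last step left them, time stands still between calls to the robot, and variables do not carry over. Pictures are saved under pics/ and viewed, about 8 in all and at most 12, crops included, and the job is handed in when it is done.

Besides the shell and the picture viewer there is one more tool, called as name(argument=value, ...) on one line, values as JSON. move_arm: Moves the arm, as the interface text tells. Its arguments: {"type":"object","properties":{"series":{"type":"string"},"grip_force":{"type":"number"}},"required":["series"]}

```bash
ls; mkdir -p pics
cat > h.py <<'E'
import numpy as np, cv2
from rig import r, vision
from scipy.spatial.transform import Rotation as R
def snap(name,fn):
    p=vision.camera_params(name); im=vision.grab_frame(name)
    cv2.imwrite('pics/'+fn,cv2.cvtColor(np.asarray(im),cv2.COLOR_RGB2BGR)); return p,im
def rot(p):
    return np.array(p['rotation'],float).reshape(3,3)
def ray(p,u,v):
    x=(u-p['cx'])/p['fx']; y=(v-p['cy'])/p['fy']; rd=np.hypot(x,y); s=rd
    for _ in range(30): s=rd/(1+p['k1']*s*s)
    k=s/rd if rd>0 else 1
    return np.array(p['position'],float), rot(p)@np.array([x*k,-y*k,-1.])
def onz(p,u,v,z):
    o,d=ray(p,u,v); return o+d*(z-o[2])/d[2]
def proj(p,X):
    c=rot(p).T@(np.array(X,float)-np.array(p['position'],float)); x=c[0]/-c[2]; y=-c[1]/-c[2]
    k=1+p['k1']*(x*x+y*y); return np.array([p['cx']+p['fx']*x*k,p['cy']+p['fy']*y*k])
E
python3 - <<'E'
from h import *
print(r.sense())
for n in('scene','top','wrist'):
    p,im=snap(n,n+'0.png'); print(n,p)
E
```

```text
pics
{'clock': 0.0, 'qpos': array([-1.13141203e+00,  3.53625547e-01,  1.63416073e+00,  2.79613157e-05,
        1.15520581e+00, -2.38875741e-03]), 'qvel': array([ 0.00023442,  0.00102078, -0.00093518, -0.0002022 , -0.00064714,
       -0.000641  ]), 'joint_efforts': array([-9.62427803e-04, -6.05258346e+01, -3.42067909e+01, -1.21336452e-04,
        9.48950270e-03, -3.81835406e-06]), 'eef_pos': array([ 267.01909332, -564.54433999,  230.56442238]), 'tcp_rot': array([-3.14019328e+00, -2.89082126e-05,  4.41761725e-01]), 'contact_force': array([0.26193443, 0.42457515, 0.45310085]), 'wrist_torque': array([ 0.08265117, -0.02440446, -0.04012408]), 'opening': 0.9983140231664694}
scene {'fx': 395.51131486400857, 'fy': 395.51131486400857, 'cx': 319.799128928909, 'cy': 195.10719774834507, 'k1': -0.08941923561838323, 'position': array([1185.37909036, -464.59683253, 1202.26754541]), 'rotation': array([6.43757328e-01, 2.36337522e-04, 9.28064889e-01])}
top {'fx': 396.8458009840882, 'fy': 396.8458009840882, 'cx': 317.88640056306764, 'cy': 202.87916294894592, 'k1': -0.037432939713540565, 'position': array([4.58241454e+02, 7.67239681e-01, 1.46444167e+03]), 'rotation': array([ 0.05496698, -0.00387065, -1.5726598 ])}
wrist {'fx': 280.42348758596466, 'fy': 280.42348758596466, 'cx': 319.0718300032204, 'cy': 197.80510455826226, 'k1': -0.04874976250632062, 'position': array([ 334.80680952, -532.32188921,  372.70914236]), 'rotation': array([-0.29620599,  0.00153604, -1.12902579])}
```

```bash
sed -i "s/return np.array(p\['rotation'\],float).reshape(3,3)/return R.from_euler('xyz',p['rotation']).as_matrix()/" h.py
```

```text
(no output)
```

View pics/top0.png

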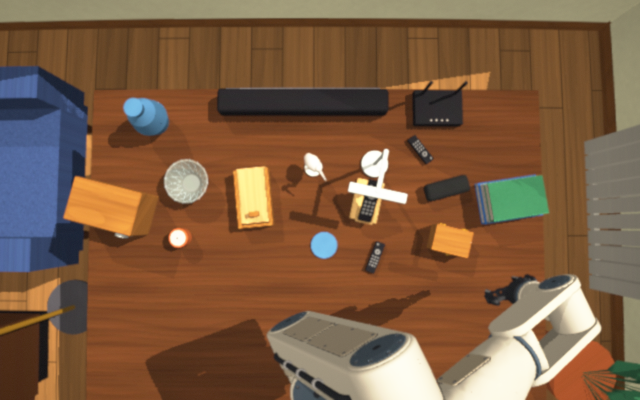

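View pics/scene0.png

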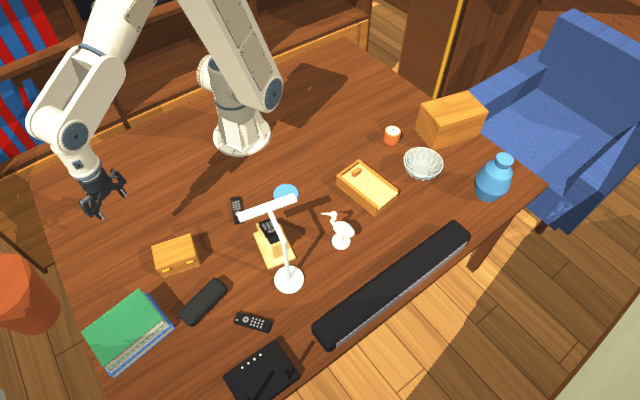

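The top view shows the box around (253,197), the remote on its stand at about (369,203), the lamp bar at (377,192), the stork at (313,165) and the coaster at (323,245). A decoy remote lies at (375,257).

Run:
```python
import cv2
a=cv2.imread('pics/top0.png')[135:260,225:420]; b=cv2.resize(a,None,fx=4,fy=4,interpolation=cv2.INTER_CUBIC)
cv2.imwrite('pics/topc.png',b)
```

```text
(no output)
```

View pics/topc.png

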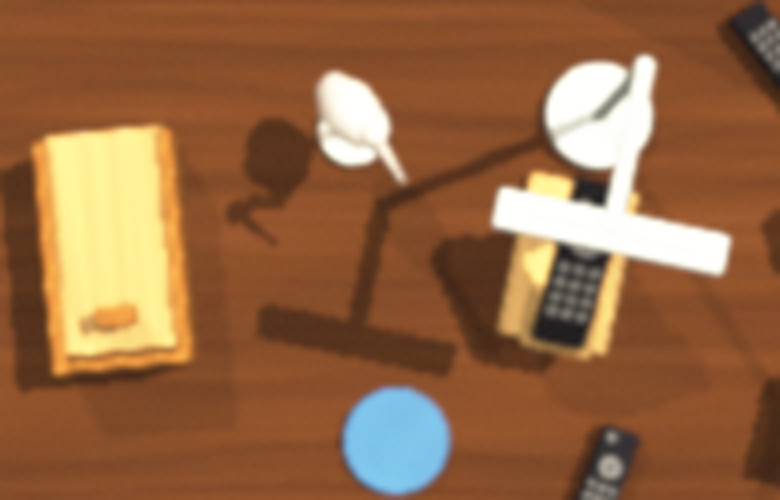

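The crop (×4 from 225,135) shows the box's near corners at (53,372) and (192,360) and its far end at (35,140)–(168,126). The grip top is at about (110,317). The lamp bar runs from (497,208) to (728,255), the lamp base is centred at (600,115), and the remote's low end is at (562,343).

Run:
```python
from h import *
p=vision.camera_params('top')
c=lambda u,v,z: onz(p,225+u/4-.375,135+v/4-.375,z).round(1)
for n,u,v,z in [('boxNL',53,374,57),('boxNR',192,362,57),('FL',34,142,57),('FR',167,126,48),('grip',112,315,78),('barL',495,208,253),('barR',729,255,253),('barnearL',494,228,253),('barnearR',724,275,253),('barfarL',499,188,253),('barfarR',732,238,253),('lampbase',600,115,10),('remNL',532,338,55),('remNR',587,347,55),('standNL',500,330,20),('standNR',605,357,20),('coaster',397,440,8),('stork',352,145,5)]:
    print(n,c(u,v,z))
```

```text
boxNL [446.6 278.8  57. ]
boxNR [457.  155.6  57. ]
FL [653.4 297.7  57. ]
FR [668.8 180.1  48. ]
grip [498.2 223.4  78. ]
barL [574.6 -97.6 253. ]
barR [ 538.3 -277.1  253. ]
barnearL [559.3 -96.8 253. ]
barnearR [ 522.9 -273.   253. ]
barfarL [ 590.  -100.8  253. ]
barfarR [ 551.3 -279.6  253. ]
lampbase [ 684.2 -215.1   10. ]
remNL [ 477.8 -145.9   55. ]
remNR [ 469.7 -194.7   55. ]
standNL [ 485.6 -120.4   20. ]
standNR [ 460.8 -215.9   20. ]
coaster [385.5 -26.6   8. ]
stork [657.2  14.2   5. ]
```

```bash
cat >> h.py <<'E'
def down(yaw,lean=0):  # lean>0: tool leans back towards robot
    return R.from_euler('z',yaw)*R.from_euler('y',-lean)*R.from_euler('x',np.pi)
def plan(pos,Rt,grip,step=36,maxdeg=9,n=None):
    s=r.sense(); P=np.array(s['eef_pos']); R0=R.from_euler('xyz',s['tcp_rot'])
    pos=np.array(pos,float); rv=(R0.inv()*Rt).as_rotvec(degrees=True)
    n=n or max(1,int(np.ceil(max(np.linalg.norm(pos-P)/step,np.linalg.norm(rv)/maxdeg))))
    out=[]; Rc=R0
    for i in range(n):
        sh=Rc.inv().apply((pos-P)/n)/40
        out.append(' '.join(f'{x:g}' for x in [grip,*np.round(sh,2),*np.round(rv/n,1)])); Rc=Rc*R.from_rotvec(rv/n,degrees=True)
    print(n,'rows'); print('; '.join(out))
def st():
    s=r.sense(); print(round(s['clock'],2),np.round(s['eef_pos'],1),np.round(s['tcp_rot'],3),'q',np.round(s['qpos'],2),'F',np.round(s['contact_force'],1),'op',round(s['opening'],3))
E
python3 -c "
from h import *
plan([430,-60,260],down(-.05),-1,step=38)"
```

```text
14 rows
-1 0.65 -0.69 -0.05 -0 0 2; -1 0.62 -0.71 -0.05 -0 0 2; -1 0.6 -0.73 -0.05 -0 0 2; -1 0.57 -0.75 -0.05 -0 0 2; -1 0.55 -0.77 -0.05 -0 0 2; -1 0.52 -0.79 -0.05 -0 0 2; -1 0.49 -0.81 -0.05 -0 0 2; -1 0.46 -0.83 -0.05 -0 0 2; -1 0.43 -0.84 -0.05 -0 0 2; -1 0.4 -0.86 -0.05 -0 0 2; -1 0.37 -0.87 -0.05 -0 0 2; -1 0.34 -0.88 -0.05 -0 0 2; -1 0.31 -0.9 -0.05 -0 0 2; -1 0.28 -0.91 -0.05 -0 0 2
```

move_arm(series="-1 0.65 -0.69 -0.05 0 0 2; -1 0.62 -0.71 -0.05 0 0 2; -1 0.6 -0.73 -0.05 0 0 2; -1 0.57 -0.75 -0.05 0 0 2; -1 0.55 -0.77 -0.05 0 0 2; -1 0.52 -0.79 -0.05 0 0 2; -1 0.49 -0.81 -0.05 0 0 2; -1 0.46 -0.83 -0.05 0 0 2; -1 0.43 -0.84 -0.05 0 0 2; -1 0.4 -0.86 -0.05 0 0 2; -1 0.37 -0.87 -0.05 0 0 2; -1 0.34 -0.88 -0.05 0 0 2; -1 0.31 -0.9 -0.05 0 0 2; -1 0.28 -0.91 -0.05 0 0 2")

```text
clock: 1.9
eef_pos: [436.2, -46.9, 258.3]
tcp_rot: [-3.139, 0.002, -0.068]
contact_force: [1.2, -0.5, 0.0]
opening: 0.999
```

```bash
python3 -c "
from h import *
st()
plan([498,223,170],down(.088),-1,step=38)"
```

```text
1.9 [436.2 -46.9 258.3] [-3.139e+00  2.000e-03 -6.800e-02] q [-0.11  0.03  1.98  0.    1.14  1.52] F [ 1.2 -0.5  0. ] op 0.999
8 rows
-1 0.14 -0.85 0.28 -0 0 -1.1; -1 0.15 -0.85 0.28 -0 0 -1.1; -1 0.17 -0.85 0.28 -0 0 -1.1; -1 0.19 -0.84 0.28 -0 0 -1.1; -1 0.2 -0.84 0.28 -0 0 -1.1; -1 0.22 -0.84 0.28 -0 0 -1.1; -1 0.23 -0.83 0.28 -0 0 -1.1; -1 0.25 -0.83 0.28 -0 0 -1.1
```

move_arm(series="-1 0.14 -0.85 0.28 0 0 -1.1; -1 0.15 -0.85 0.28 0 0 -1.1; -1 0.17 -0.85 0.28 0 0 -1.1; -1 0.19 -0.84 0.28 0 0 -1.1; -1 0.2 -0.84 0.28 0 0 -1.1; -1 0.22 -0.84 0.28 0 0 -1.1; -1 0.23 -0.83 0.28 0 0 -1.1; -1 0.22 -0.75 0.26 0 0 -1.1; -1 0 0 0 0 0 0")

```text
clock: 3.02
eef_pos: [498.1, 230.9, 166.8]
tcp_rot: [-3.14, 0.0, 0.094]
contact_force: [0.2, -0.3, -0.2]
opening: 0.999
```

```bash
python3 -c "
from h import *
st()
p,im=snap('wrist','w1.png'); np.save('w1.npy',p,allow_pickle=True); print(p['position'],p['rotation'])
for X in ([498,223,78],[554,226,52],[446.6,278.8,57],[457,155.6,57]): print(X,proj(p,X).round())"
```

```text
3.02 [498.1 230.9 166.8] [-3.14   0.     0.094] q [0.43 0.31 1.86 0.   0.97 1.91] F [ 0.2 -0.3 -0.2] op 0.999
[572.70101554 238.11772011 308.85330443] [-0.29674665  0.0025183  -1.47717512]
[498, 223, 78] [329. 204.]
[554, 226, 52] [331. 135.]
[446.6, 278.8, 57] [267. 241.]
[457, 155.6, 57] [392. 242.]
```

View pics/w1.png

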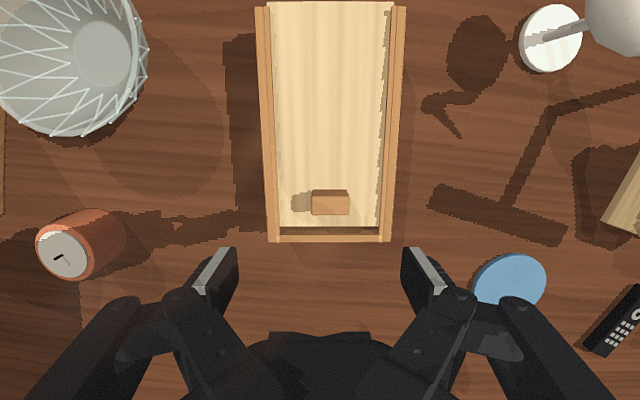

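The wrist view puts the grip block at columns 312–349, rows 189–215, and the box's near edge at row 241, columns 273–392. Both agree with the predictions to a few pixels.

```bash
python3 -c "
from h import *
p=np.load('w1.npy',allow_pickle=True).item()
for n,u,v,z in [('gripnearL',311.5,214.5,78),('gripnearR',349.5,214.5,78),('foot far L',313,190,52),('foot far R',347,190,52),('boxNL',273,242,57),('boxNR',392,242,57),('FL out',256,6,57),('FR out',406,8,57)]: print(n,onz(p,u,v,z).round(1))"
```

```text
gripnearL [486.5 237.3  78. ]
gripnearR [489.6 204.1  78. ]
foot far L [501.6 237.9  52. ]
foot far R [504.7 205.7  52. ]
boxNL [446.1 272.7  57. ]
boxNR [457.2 155.3  57. ]
FL out [649.9 296.3  57. ]
FR out [659.9 177.4  57. ]
```

```bash
python3 -c "
from h import *
plan([496,221,58],down(.092),-1,step=30)"
```

```text
4 rows
-1 -0.02 0.06 0.68 -0 0 0; -1 -0.02 0.06 0.68 -0 0 0; -1 -0.02 0.05 0.68 -0 0 0; -1 -0.02 0.05 0.68 -0 0 0
```

move_arm(series="-1 -0.02 0.06 0.68 0 0 0; -1 -0.02 0.06 0.68 0 0 0; -1 -0.02 0.05 0.65 0 0 0; -1 -0.02 0.05 0.55 0 0 0; 0.3 0 0 0 0 0 0; 1 0 0 0 0 0 0; 1 0 0 0 0 0 0; 1 0 0 0 0 0 0", grip_force=30)

```text
clock: 4.08
eef_pos: [497.7, 221.8, 67.4]
tcp_rot: [-3.131, -0.007, 0.085]
contact_force: [3.0, -5.3, -20.6]
opening: 0.387
```

```bash
python3 -c "
from h import *
st()"
```

```text
4.08 [497.7 221.8  67.4] [-3.131 -0.007  0.085] q [0.41 0.44 1.94 0.01 0.75 1.89] F [  3.   -5.3 -20.6] op 0.387
```

move_arm(series="1 0.3 0 0 0 0 0; 1 0.5 0 0 0 0 0; 1 0.5 0 0 0 0 0; 1 0.5 0 0 0 0 0; 1 0.5 0 0 0 0 0; 1 0.5 0 0 0 0 0; 1 0.5 0 0 0 0 0; 1 0.5 0 0 0 0 0")

```text
clock: 5.08
eef_pos: [649.3, 236.5, 67.3]
tcp_rot: [-3.129, 0.005, 0.086]
contact_force: [-3.2, 4.7, -4.8]
opening: 0.385
```

```bash
python3 -c "
from h import *
st()"
```

```text
5.08 [649.3 236.5  67.3] [-3.129  0.005  0.086] q [0.34 0.63 1.59 0.02 0.93 1.82] F [-3.2  4.7 -4.8] op 0.385
```

move_arm(series="1 0.3 0 0 0 0 0; 1 0.2 0 0 0 0 0; 1 0.1 0 0 0 0 0; 1 0.08 0 0 0 0 0")

```text
clock: 5.58
eef_pos: [667.7, 238.5, 67.1]
tcp_rot: [-3.13, 0.028, 0.086]
contact_force: [-12.5, 1.8, 4.3]
opening: 0.384
```

move_arm(series="-0.3 0 0 0 0 0 0; -1 0 0 0 0 0 0; -1 0 0 -0.3 0 0 0; -1 0 0 -0.8 0 0 0; -1 0 0 -0.9 0 0 0; -1 0 0 -0.9 0 0 0; -1 -0.2 0 -0.9 0 0 0")

```text
clock: 6.45
eef_pos: [666.7, 234.6, 227.6]
tcp_rot: [-3.132, 0.022, 0.085]
contact_force: [0.2, -0.3, -0.4]
opening: 0.998
```

```bash
python3 -c "
from h import *
st()
plan([430,30,240],down(-.0),-1,step=38)"
```

```text
6.45 [666.7 234.6 227.6] [-3.132  0.022  0.085] q [0.33 0.49 1.43 0.02 1.24 1.81] F [ 0.2 -0.3 -0.4] op 0.998
9 rows
-1 -0.7 0.51 -0.02 -0.1 0.1 0.5; -1 -0.7 0.52 -0.02 -0.1 0.1 0.5; -1 -0.69 0.52 -0.03 -0.1 0.1 0.5; -1 -0.69 0.53 -0.03 -0.1 0.1 0.5; -1 -0.68 0.54 -0.03 -0.1 0.1 0.5; -1 -0.68 0.54 -0.03 -0.1 0.1 0.5; -1 -0.67 0.55 -0.03 -0.1 0.1 0.5; -1 -0.67 0.56 -0.03 -0.1 0.1 0.5; -1 -0.66 0.56 -0.03 -0.1 0.1 0.5
```

move_arm(series="-1 -0.7 0.51 -0.02 -0.1 0.1 0.5; -1 -0.7 0.52 -0.02 -0.1 0.1 0.5; -1 -0.69 0.52 -0.03 -0.1 0.1 0.5; -1 -0.69 0.53 -0.03 -0.1 0.1 0.5; -1 -0.68 0.54 -0.03 -0.1 0.1 0.5; -1 -0.68 0.54 -0.03 -0.1 0.1 0.5; -1 -0.67 0.55 -0.03 -0.1 0.1 0.5; -1 -0.67 0.56 -0.03 -0.1 0.1 0.5; -1 -0.66 0.56 -0.03 -0.1 0.1 0.5")

```text
clock: 7.58
eef_pos: [432.1, 24.2, 253.3]
tcp_rot: [3.138, -0.022, 0.004]
contact_force: [0.6, 1.2, 0.7]
opening: 1.001
```

```bash
python3 -c "
from h import *
st()
plan([435,-165,200],down(-.2,.611),-1,step=30,maxdeg=5.5)"
```

```text
7.58 [432.1  24.2 253.3] [ 3.138 -0.022  0.004] q [ 0.06  0.01  2.01 -0.01  1.1   1.63] F [0.6 1.2 0.7] op 1.001
7 rows
-1 0 0.67 0.19 -0.5 4.8 1.6; -1 0.01 0.67 0.2 -0.5 4.8 1.6; -1 0.01 0.67 0.21 -0.5 4.8 1.6; -1 0.01 0.67 0.21 -0.5 4.8 1.6; -1 0.01 0.67 0.22 -0.5 4.8 1.6; -1 0.01 0.66 0.23 -0.5 4.8 1.6; -1 0.01 0.66 0.23 -0.5 4.8 1.6
```

move_arm(series="-1 0 0.67 0.19 -0.5 4.8 1.6; -1 0.01 0.67 0.2 -0.5 4.8 1.6; -1 0.01 0.67 0.21 -0.5 4.8 1.6; -1 0.01 0.67 0.21 -0.5 4.8 1.6; -1 0.01 0.67 0.22 -0.5 4.8 1.6; -1 0.01 0.66 0.23 -0.5 4.8 1.6; -1 0.01 0.6 0.2 -0.5 4.8 1.6; -1 0 0 0 0 0 0")

```text
clock: 8.57
eef_pos: [439.4, -159.5, 213.8]
tcp_rot: [-3.14, -0.62, -0.192]
contact_force: [-0.3, 0.6, 0.1]
opening: 1.0
```

```bash
python3 -c "
from h import *
st()
p,im=snap('wrist','w2.png'); np.save('w2.npy',p,allow_pickle=True); print(p['position'],p['rotation'])
Rs=R.from_euler('z',-.2)*R.from_euler('y',-.611)
for X in ([-80,24,24],[-80,-24,24],[80,24,24],[80,-24,24],[0,0,24]): print(X,proj(p,Rs.apply(X)+[552,-187,85]).round())"
```

```text
8.57 [ 439.4 -159.5  213.8] [-3.14  -0.62  -0.192] q [-0.47 -0.11  2.39  0.56  0.31  0.81] F [-0.3  0.6  0.1] op 1.0
[ 417.88372269 -154.89879573  372.64735788] [ 3.23454827e-01  1.63071255e-03 -1.76216689e+00]
[-80, 24, 24] [303. 237.]
[-80, -24, 24] [346. 237.]
[80, 24, 24] [301.  86.]
[80, -24, 24] [351.  86.]
[0, 0, 24] [325. 167.]
```

View pics/w2.png

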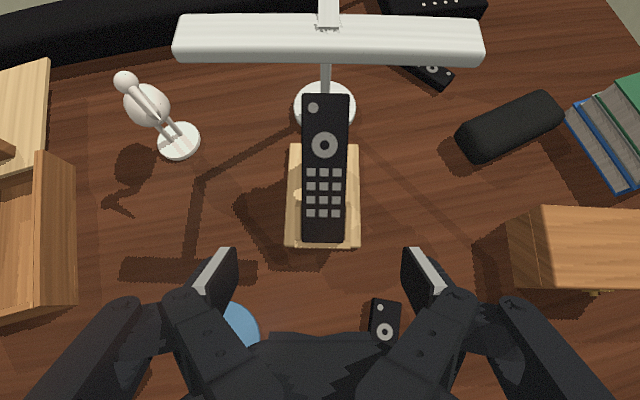

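The wrist view shows the remote's face corners at about (302,93), (349,94), (301,241) and (344,241), free of obstruction below the lamp bar. I fit its pose to those corners.

```bash
python3 -c "
from h import *
from scipy.optimize import least_squares
p=np.load('w2.npy',allow_pickle=True).item()
O=[[-80,24,24],[-80,-24,24],[80,24,24],[80,-24,24]]; I=np.array([[301,241],[344,241],[302,93],[349,94]])
def f(a):
    Rs=R.from_euler('z',a[2])*R.from_euler('y',-.611); return np.ravel([proj(p,Rs.apply(X)+[a[0],a[1],85]) for X in O]-I)
s=least_squares(f,[552,-187,-.2]); print(s.x,s.fun.round(1))
x,y,w=s.x; c=np.array([x,y,85]); Rs=R.from_euler('z',w)*R.from_euler('y',-.611)
g=Rs.apply([-22,0,-4])+c; pre=Rs.apply([-22,0,50])+c; print(g,pre)
plan(pre,down(w,.611),-1,step=25)
"
```

```text
[ 5.45637535e+02 -1.84579983e+02 -2.10337037e-01] [ 0.1  1.6 -0.1  2.4 -1.4 -2.   1.3 -2.2]
[ 530.2592051  -181.2967893    69.10259096] [ 499.96287724 -174.82868029  113.33262696]
5 rows
-1 -0.04 0.02 0.59 -0.1 -0.1 0.2; -1 -0.04 0.02 0.59 -0.1 -0.1 0.2; -1 -0.04 0.02 0.59 -0.1 -0.1 0.2; -1 -0.04 0.02 0.59 -0.1 -0.1 0.2; -1 -0.04 0.01 0.59 -0.1 -0.1 0.2
```

move_arm(series="-1 -0.04 0.02 0.59 -0.1 -0.1 0.2; -1 -0.04 0.02 0.59 -0.1 -0.1 0.2; -1 -0.04 0.02 0.59 -0.1 -0.1 0.2; -1 -0.04 0.02 0.59 -0.1 -0.1 0.2; -1 -0.04 0.01 0.59 -0.1 -0.1 0.2; -1 0 0 0 0 0 0")

```text
clock: 9.38
eef_pos: [502.8, -168.3, 134.2]
tcp_rot: [-3.128, -0.626, -0.204]
contact_force: [-0.9, 0.1, 0.4]
opening: 0.999
```

```bash
python3 -c "
from h import *
st()
plan([530.3,-181.3,69.1],down(-.21,.611),-1,step=18)"
```

```text
9.38 [ 502.8 -168.3  134.2] [-3.128 -0.626 -0.204] q [-0.41  0.18  2.36  1.67  0.14 -0.27] F [-0.9  0.1  0.4] op 0.999
4 rows
-1 -0.09 0.05 0.44 -0.2 -0.2 0.1; -1 -0.09 0.05 0.44 -0.2 -0.2 0.1; -1 -0.09 0.05 0.44 -0.2 -0.2 0.1; -1 -0.08 0.05 0.44 -0.2 -0.2 0.1
```

move_arm(series="-1 -0.05 0.09 0.15 -0.2 -0.2 0.1; -1 -0.05 0.06 0.2 -0.2 -0.2 0.1; -1 -0.05 0.04 0.2 0 0 0; -1 0 0 0 0 0 0")

```text
clock: 9.88
eef_pos: [513.9, -174.2, 117.8]
tcp_rot: [-3.128, -0.628, -0.202]
contact_force: [-0.5, -0.5, 0.6]
opening: 1.004
```

```bash
python3 -c "
from h import *
st()
plan([530.3,-181.3,69.1],down(-.21,.611),-1,step=18)"
```

```text
9.88 [ 513.9 -174.2  117.8] [-3.128 -0.628 -0.202] q [-0.42  0.24  2.35  1.97  0.15 -0.58] F [-0.5 -0.5  0.6] op 1.004
3 rows
-1 -0.12 0.04 0.41 -0.3 -0.3 0.1; -1 -0.12 0.03 0.41 -0.3 -0.3 0.1; -1 -0.12 0.03 0.42 -0.3 -0.3 0.1
```

move_arm(series="-1 -0.1 0.04 0.3 -0.3 -0.3 0.1; -1 -0.1 0.03 0.3 -0.3 -0.3 0.1; -1 -0.1 0.03 0.3 -0.3 -0.3 0.1; -1 -0.06 0.02 0.3 0 0 0; -1 0 0 0 0 0 0")

```text
clock: 10.5
eef_pos: [533.9, -179.1, 75.8]
tcp_rot: [-3.135, -0.622, -0.204]
contact_force: [-0.2, -0.0, -0.6]
opening: 1.002
```

```bash
python3 -c "
from h import *
st()
plan([530.3,-181.3,69.1],down(-.21,.611),-1,step=18)"
```

```text
10.5 [ 533.9 -179.1   75.8] [-3.135 -0.622 -0.204] q [-0.4   0.37  2.32  2.5   0.2  -1.1 ] F [-0.2 -0.  -0.6] op 1.002
1 rows
-1 -0.16 0.07 0.09 -0.6 -0.6 0.3
```

move_arm(series="-1 -0.1 0.05 0.05 -0.3 -0.3 0.2; -1 -0.06 0.02 0.05 -0.3 -0.3 0.1; -1 0 0 0 0 0 0")

```text
clock: 10.88
eef_pos: [530.9, -180.8, 70.5]
tcp_rot: [-3.141, -0.614, -0.21]
contact_force: [0.5, 0.2, 0.5]
opening: 1.002
```

```bash
python3 -c "
from h import *
st()
p,im=snap('wrist','w3.png')"
```

```text
10.88 [ 530.9 -180.8   70.5] [-3.141 -0.614 -0.21 ] q [-0.4   0.37  2.33  2.56  0.2  -1.16] F [0.5 0.2 0.5] op 1.002
```

View pics/w3.png

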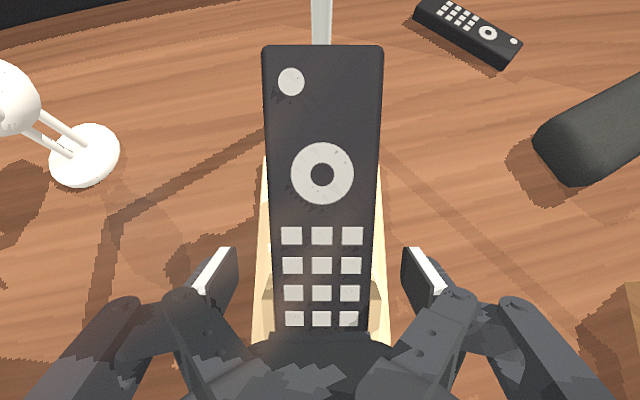

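The remote is centred between the open fingers (columns 265–380, jaws at 238 and 402). The pads sit uphill of the cheeks, so I close.

move_arm(series="0 0 0 0 0 0 0; 1 0 0 0 0 0 0; 1 0 0 0 0 0 0; 1 0 0 0 0 0 0; 1 0 0 0 0 0 0", grip_force=45)

```text
clock: 11.55
eef_pos: [530.9, -180.8, 70.9]
tcp_rot: [-3.141, -0.614, -0.21]
contact_force: [-0.7, -0.4, 0.0]
opening: 0.552
```

move_arm(series="1 0 0 -0.15 0 0 0; 1 0 0 -0.2 0 0 0; 1 0 0 -0.2 0 0 0; 1 0 0 -0.15 0 0 0; 1 0 0 0 0 0 0")

```text
clock: 12.18
eef_pos: [513.8, -177.2, 94.8]
tcp_rot: [3.141, -0.613, -0.211]
contact_force: [0.1, -0.5, -1.2]
opening: 0.553
```

```bash
python3 -c "
from h import *
st()
p,im=snap('wrist','w4.png')
s=r.sense(); e=s['eef_pos']
plan([430,-158,e[2]],down(-.21,.611),1,step=16)"
```

```text
12.18 [ 513.8 -177.2   94.8] [ 3.141 -0.613 -0.211] q [-0.41  0.29  2.35  2.34  0.16 -0.94] F [ 0.1 -0.5 -1.2] op 0.553
6 rows
1 -0.29 -0.01 -0.21 0 -0 -0; 1 -0.29 -0.01 -0.21 0 -0 -0; 1 -0.29 -0.01 -0.21 0 -0 -0; 1 -0.29 -0.01 -0.21 0 -0 -0; 1 -0.29 -0.01 -0.21 0 -0 -0; 1 -0.29 -0.01 -0.21 0 -0 -0
```

View pics/w4.png

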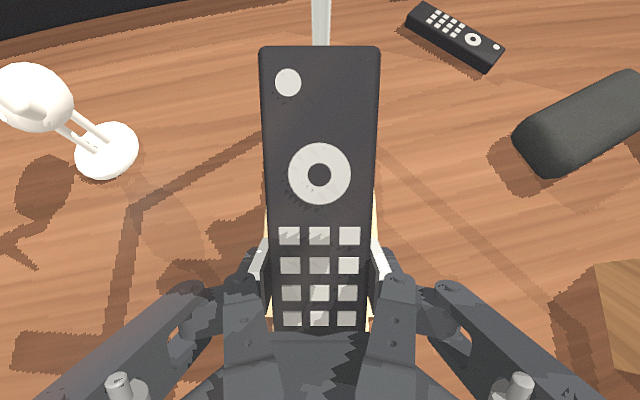

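The remote is in the grip (opening 0.553 ≈ 47 mm). It moved with the fingers, untilted and clear of the bed. Next I draw it out towards the robot.

move_arm(series="1 -0.29 -0.01 -0.21 0 0 0; 1 -0.29 -0.01 -0.21 0 0 0; 1 -0.29 -0.01 -0.21 0 0 0; 1 -0.29 -0.01 -0.21 0 0 0; 1 -0.29 -0.01 -0.21 0 0 0; 1 -0.29 -0.01 -0.21 0 0 0; 1 0 0 0 0 0 0")

```text
clock: 13.1
eef_pos: [425.1, -155.7, 95.3]
tcp_rot: [3.142, -0.612, -0.211]
contact_force: [0.8, -0.2, -1.5]
opening: 0.554
```

```bash
python3 -c "
from h import *
st()
plan([400,-130,170],down(-.2,.2),1,step=15,maxdeg=4)"
```

```text
13.1 [ 425.1 -155.7   95.3] [ 3.142 -0.612 -0.211] q [-0.46  0.2   2.52  2.46  0.23 -1.11] F [ 0.8 -0.2 -1.5] op 0.554
6 rows
1 0.08 -0.08 -0.33 0 -3.9 -0.1; 1 0.05 -0.08 -0.33 0 -3.9 -0.1; 1 0.03 -0.08 -0.33 0 -3.9 -0.1; 1 0.01 -0.08 -0.34 0 -3.9 -0.1; 1 -0.01 -0.08 -0.33 0 -3.9 -0.1; 1 -0.04 -0.08 -0.33 0 -3.9 -0.1
```

move_arm(series="1 -0.1 -0.08 -0.25 0 -2.5 0; 1 -0.1 -0.08 -0.25 0 -2.5 0; 1 -0.08 -0.08 -0.25 0 -2.5 0; 1 -0.05 -0.08 -0.25 0 -2.5 0; 1 0 -0.08 -0.25 0 -2.5 0; 1 0 -0.08 -0.25 0 -2.5 0; 1 0 -0.08 -0.25 0 -2.5 0; 1 0 -0.08 -0.25 0 -2.5 0; 1 0 0 0 0 0 0")

```text
clock: 14.22
eef_pos: [407.1, -118.9, 134.8]
tcp_rot: [-3.09, -0.408, -0.202]
contact_force: [-0.0, -0.6, -1.1]
opening: 0.554
```

```bash
python3 -c "
from h import *
st()
plan([420,60,190],down(.0,0),1,step=22,maxdeg=4)"
```

```text
14.22 [ 407.1 -118.9  134.8] [-3.09  -0.408 -0.202] q [-0.39  0.02  2.41  0.38  0.34  1.04] F [-0.  -0.6 -1.1] op 0.554
9 rows
1 0 -0.5 -0.14 -0.1 -2.6 -1.2; 1 0.01 -0.5 -0.14 -0.1 -2.6 -1.2; 1 0.01 -0.5 -0.14 -0.1 -2.6 -1.2; 1 0.01 -0.5 -0.14 -0.1 -2.6 -1.2; 1 0.02 -0.5 -0.14 -0.1 -2.6 -1.2; 1 0.02 -0.5 -0.15 -0.1 -2.6 -1.2; 1 0.03 -0.5 -0.15 -0.1 -2.6 -1.2; 1 0.03 -0.5 -0.15 -0.1 -2.6 -1.2; 1 0.03 -0.5 -0.15 -0.1 -2.6 -1.2
```

move_arm(series="1 0 -0.5 -0.14 -0.1 -2.6 -1.2; 1 0.01 -0.5 -0.14 -0.1 -2.6 -1.2; 1 0.01 -0.5 -0.14 -0.1 -2.6 -1.2; 1 0.01 -0.5 -0.14 -0.1 -2.6 -1.2; 1 0.02 -0.5 -0.14 -0.1 -2.6 -1.2; 1 0.02 -0.5 -0.15 -0.1 -2.6 -1.2; 1 0.03 -0.5 -0.15 -0.1 -2.6 -1.2; 1 0.03 -0.5 -0.15 -0.1 -2.6 -1.2; 1 0.03 -0.5 -0.15 -0.1 -2.6 -1.2; 1 0 0 0 0 0 0")

```text
clock: 15.48
eef_pos: [417.7, 75.4, 186.1]
tcp_rot: [-3.118, 0.012, 0.02]
contact_force: [0.0, 0.2, -1.1]
opening: 0.552
```

```bash
python3 -c "
from h import *
st()
B=np.array([554,227]); y=.09; t=B+np.array([np.cos(y),np.sin(y)])*(-7-22); print(t)
plan([*t,150],down(y,0),1,step=22,maxdeg=4)"
```

```text
15.47 [417.7  75.4 186.1] [-3.118  0.012  0.02 ] q [0.15 0.1  2.08 0.03 0.97 1.69] F [ 0.   0.2 -1.1] op 0.552
[525.11737074 224.39352207]
9 rows
1 0.31 -0.41 0.11 -0.2 0.1 -0.4; 1 0.31 -0.4 0.11 -0.2 0.1 -0.4; 1 0.31 -0.4 0.1 -0.2 0.1 -0.4; 1 0.32 -0.4 0.1 -0.2 0.1 -0.4; 1 0.32 -0.4 0.1 -0.2 0.1 -0.4; 1 0.32 -0.39 0.1 -0.2 0.1 -0.4; 1 0.33 -0.39 0.1 -0.2 0.1 -0.4; 1 0.33 -0.39 0.1 -0.2 0.1 -0.4; 1 0.33 -0.39 0.1 -0.2 0.1 -0.4
```

move_arm(series="1 0.31 -0.41 0.11 -0.2 0.1 -0.4; 1 0.31 -0.4 0.11 -0.2 0.1 -0.4; 1 0.31 -0.4 0.1 -0.2 0.1 -0.4; 1 0.32 -0.4 0.1 -0.2 0.1 -0.4; 1 0.32 -0.4 0.1 -0.2 0.1 -0.4; 1 0.32 -0.39 0.1 -0.2 0.1 -0.4; 1 0.33 -0.39 0.1 -0.2 0.1 -0.4; 1 0.3 -0.35 0.1 -0.2 0.1 -0.4; 1 0.2 -0.2 0.05 -0.2 0.1 -0.4; 1 0 0 0 0 0 0")

```text
clock: 16.73
eef_pos: [523.9, 223.8, 147.6]
tcp_rot: [3.138, -0.003, 0.09]
contact_force: [-0.5, 0.0, -0.5]
opening: 0.554
```

```bash
python3 -c "
from h import *
st()
p,im=snap('wrist','w5.png'); np.save('w5.npy',p,allow_pickle=True)
q=lambda x,y,z: proj(p,R.from_euler('z',.09).apply([x,y,z])+[554,227,0]).round()
print(q(-103,61,57),q(-103,-61,57),q(77,61,57),q(77,-61,57))"
```

```text
16.73 [523.9 223.8 147.6] [ 3.138e+00 -3.000e-03  9.000e-02] q [ 0.4   0.36  1.83 -0.01  0.95  1.89] F [-0.5  0.  -0.5] op 0.554
[255. 275.] [383. 275.] [240.  70.] [398.  70.]
```

View pics/w5.png

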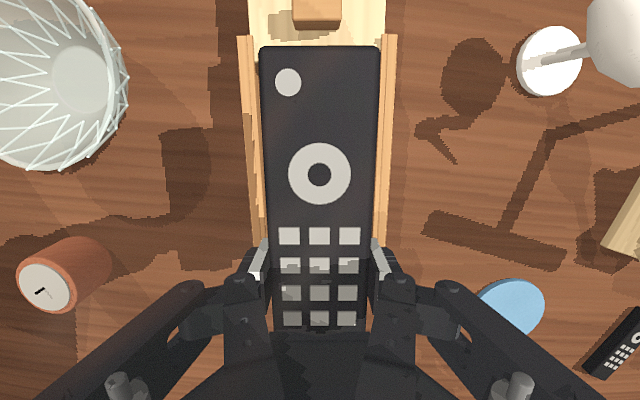

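The remote hangs level over the open box: its far edge is at row 45, columns 258–380, and the side walls are at columns 240 and 396, which matches the prediction.

```bash
python3 -c "
from h import *
p=np.load('w5.npy',allow_pickle=True).item()
Ri=R.from_euler('z',.09).inv()
for z in (170,175,180):
    a,b=onz(p,258.5,48,z),onz(p,379.5,47,z); print(z,np.linalg.norm(a-b).round(1),Ri.apply((a+b)/2-[554,227,0]).round(1), Ri.apply((a-b)))
"
```

```text
170 47.2 [ 69.2   0.3 170. ] [-0.38163554 47.21718141  0.        ]
175 45.3 [ 68.2   0.3 175. ] [-0.36572612 45.24881594  0.        ]
180 43.3 [ 67.2   0.3 180. ] [-0.34981669 43.28045048  0.        ]
```

move_arm(series="1 0.1 0 0.5 0 0 0; 1 0 0 0.6 0 0 0; 1 0 0 0.6 0 0 0; 1 0 0 0.5 0 0 0; 1 0 0 0.4 0 0 0; 1 0 0 0.2 0 0 0; 1 0 0 0 0 0 0")

```text
clock: 17.65
eef_pos: [526.2, 219.6, 27.8]
tcp_rot: [3.137, -0.001, 0.086]
contact_force: [0.3, -0.1, -0.7]
opening: 0.557
```

```bash
python3 -c "
from h import *
st(); e=r.sense()['eef_pos']; print(R.from_euler('z',-.09).apply(e-[554,227,0]))"
```

```text
17.65 [526.2 219.6  27.8] [ 3.137e+00 -1.000e-03  8.600e-02] q [ 0.4   0.54  1.89 -0.01  0.72  1.89] F [ 0.3 -0.1 -0.7] op 0.557
[-28.32973687  -4.82382344  27.83158838]
```

move_arm(series="1 0.03 -0.1 0.15 0 0 0; 1 0 0 0.1 0 0 0; 1 0 0 0.08 0 0 0; 1 0 0 0.08 0 0 0; 1 0 0 0 0 0 0")

```text
clock: 18.27
eef_pos: [528.5, 224.7, 12.0]
tcp_rot: [3.138, -0.004, 0.086]
contact_force: [-0.3, -0.9, -0.6]
opening: 0.554
```

move_arm(series="1 0 0 0.06 0 0 0; 1 0 0 0.06 0 0 0; 1 0 0 0.06 0 0 0; 1 0 0 0 0 0 0")

```text
clock: 18.77
eef_pos: [529.0, 225.0, 10.9]
tcp_rot: [3.139, -0.005, 0.087]
contact_force: [-0.6, -1.3, -0.9]
opening: 0.55
```

move_arm(series="1 0 0 0.12 0 0 0; 1 0 0 0.12 0 0 0")

```text
clock: 19.02
eef_pos: [529.6, 225.6, 9.4]
tcp_rot: [3.14, -0.006, 0.088]
contact_force: [-26.9, -14.7, 81.3]
opening: 0.555
```

```bash
python3 -c "
from h import *
st(); print(r.sense()['wrist_torque'])
p,im=snap('wrist','w6.png'); np.save('w6.npy',p,allow_pickle=True)"
```

```text
19.02 [529.6 225.6   9.4] [ 3.14  -0.006  0.088] q [ 0.4   0.57  1.89 -0.    0.68  1.89] F [-26.9 -14.7  81.3] op 0.555
[1.10627221 3.64970188 1.11917311]
```

move_arm(series="1 0 0 -0.02 0 0 0; 1 0 0 0 0 0 0")

```text
clock: 19.32
eef_pos: [530.0, 225.7, 12.4]
tcp_rot: [3.141, -0.009, 0.088]
contact_force: [-0.7, 0.2, -1.1]
opening: 0.552
```

View pics/w6.png

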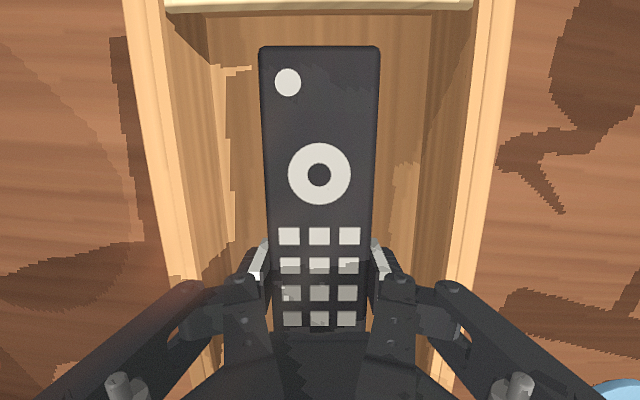

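The remote sits on the floor inside the box, clear of both side walls and of the cover edge at row 8. I set it down lightly and open the fingers partway.

move_arm(series="1 0 0 0.07 0 0 0; -0.3 0 0 0 0 0 0; -0.35 0 0 0 0 0 0; -0.35 0 0 0 0 0 0")

```text
clock: 19.82
eef_pos: [531.0, 224.6, 10.9]
tcp_rot: [3.14, -0.009, 0.088]
contact_force: [-2.3, 0.5, 8.1]
opening: 0.675
```

move_arm(series="-0.35 0 0 -0.15 0 0 0; -0.35 0 0 -0.4 0 0 0; -0.35 0 0 -0.7 0 0 0; -0.35 0 0 -0.8 0 0 0; -0.35 0 0 -0.8 0 0 0; -0.35 0 0 -0.5 0 0 0; -1 0 0 0 0 0 0")

```text
clock: 20.7
eef_pos: [530.2, 224.9, 150.9]
tcp_rot: [3.14, -0.009, 0.088]
contact_force: [0.3, 0.2, -0.2]
opening: 0.871
```

```bash
python3 -c "
from h import *
st()
p,im=snap('wrist','w7.png'); np.save('w7.npy',p,allow_pickle=True)
plan([666,237,150],down(.088),-1,step=30)"
```

```text
20.7 [530.2 224.9 150.9] [ 3.14  -0.009  0.088] q [ 0.4   0.36  1.82 -0.01  0.95  1.89] F [ 0.3  0.2 -0.2] op 0.871
5 rows
-1 0.68 -0 0 0 -0.1 0; -1 0.68 -0 0 0 -0.1 0; -1 0.68 -0 0 0 -0.1 0; -1 0.68 -0 0 0 -0.1 0; -1 0.68 -0 0 0 -0.1 0
```

View pics/w7.png

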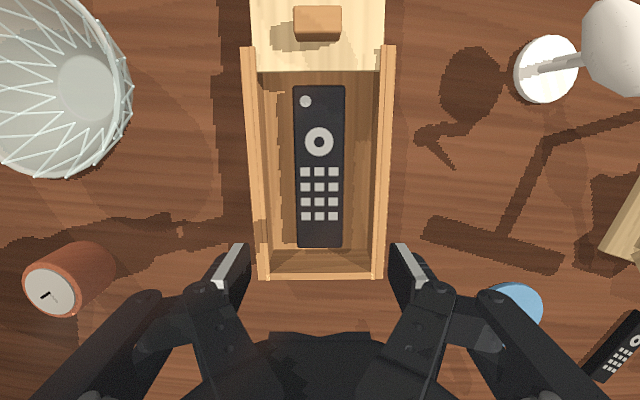

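The remote lies flat in the box, centred, with its face spanning rows 85–248 and columns 293–345. The grip block is at (317,22). I check the centre numerically as I go back to the grip.

move_arm(series="-1 0.68 0 0 0 -0.1 0; -1 0.68 0 0 0 -0.1 0; -1 0.68 0 0 0 -0.1 0; -1 0.68 0 0 0 -0.1 0; -1 0.5 0 0 0 -0.1 0; -1 0 0 0 0 0 0")

```text
clock: 21.5
eef_pos: [657.1, 234.9, 141.4]
tcp_rot: [3.136, 0.013, 0.089]
contact_force: [-1.1, 0.0, -0.0]
opening: 0.997
```

```bash
python3 -c "
from h import *
st()
p=np.load('w7.npy',allow_pickle=True).item(); Ri=R.from_euler('z',-.09)
for u,v,z in [(293,87,30),(344,86,30),(297,248,30),(343,248,30)]: print(Ri.apply(onz(p,u,v,z)-[554,227,0]).round(1))
plan([667,238,62],down(.088),-1,step=25)"
```

```text
21.5 [657.1 234.9 141.4] [3.136 0.013 0.089] q [ 0.34  0.56  1.53 -0.    1.07  1.83] F [-1.1  0.  -0. ] op 0.997
[74.  23.4 30. ]
[ 74.7 -21.6  30. ]
[-82.4  23.5  30. ]
[-82.6 -24.2  30. ]
4 rows
-1 0.07 -0.02 0.5 0.1 0.2 0; -1 0.07 -0.02 0.5 0.1 0.2 0; -1 0.07 -0.02 0.5 0.1 0.2 0; -1 0.06 -0.01 0.5 0.1 0.2 0
```

Its centre is at box (-4, 0) mm, well inside tolerance. Now I grip the block and shut the cover.

move_arm(series="-1 0.07 -0.04 0.5 0.1 0.2 0; -1 0.07 -0.02 0.5 0.1 0.2 0; -1 0.07 -0.02 0.5 0.1 0.2 0; -1 0.06 -0.01 0.4 0.1 0.2 0; 0.2 0 0 0 0 0 0; 1 0 0 0 0 0 0; 1 0 0 0 0 0 0; 1 0 0 0 0 0 0", grip_force=30)

```text
clock: 22.5
eef_pos: [660.7, 237.8, 56.6]
tcp_rot: [3.141, 0.006, 0.09]
contact_force: [2.0, -0.5, -7.5]
opening: 0.392
```

```bash
python3 -c "
from h import *
st()"
```

```text
22.5 [660.7 237.8  56.6] [3.141 0.006 0.09 ] q [0.34 0.65 1.57 0.   0.93 1.82] F [ 2.  -0.5 -7.5] op 0.392
```

move_arm(series="1 -0.3 0 0 0 0 0; 1 -0.5 0 0 0 0 0; 1 -0.5 0 0 0 0 0; 1 -0.5 0 0 0 0 0; 1 -0.5 0 0 0 0 0; 1 -0.5 0 0 0 0 0; 1 -0.5 0 0 0 0 0; 1 -0.4 0 0 0 0 0")

```text
clock: 23.5
eef_pos: [506.1, 222.5, 56.5]
tcp_rot: [3.141, 0.002, 0.09]
contact_force: [1.5, -0.3, -9.2]
opening: 0.39
```

move_arm(series="1 -0.3 0 0 0 0 0; 1 -0.15 0 0 0 0 0; 1 -0.1 0 0 0 0 0; 1 -0.1 0 0 0 0 0")

```text
clock: 24.0
eef_pos: [481.4, 220.2, 56.7]
tcp_rot: [3.141, -0.004, 0.091]
contact_force: [25.0, -4.8, -28.5]
opening: 0.388
```

The cover is at its stop: 180 mm of travel, with a 25 N reaction. I let go and rise.

move_arm(series="0 0 0 0 0 0 0; -1 0 0 0 0 0 0; -1 0 0 0 0 0 0; -1 0 0 -0.4 0 0 0; -1 0 0 -0.8 0 0 0; -1 0 0 -0.8 0 0 0; -1 0 0 -0.8 0 0 0; -1 0 0 -0.6 0 0 0; -1 0 0 0 0 0 0")

```text
clock: 25.12
eef_pos: [482.2, 221.6, 204.4]
tcp_rot: [-3.139, -0.01, 0.091]
contact_force: [0.3, -0.1, 0.7]
opening: 0.997
```

```bash
python3 -c "
from h import *
st()
p,im=snap('wrist','w8.png'); np.save('w8.npy',p,allow_pickle=True)"
```

```text
25.12 [482.2 221.6 204.4] [-3.139 -0.01   0.091] q [ 0.43  0.23  1.87 -0.    1.03  1.91] F [ 0.3 -0.1  0.7] op 0.997
```

View pics/w8.png

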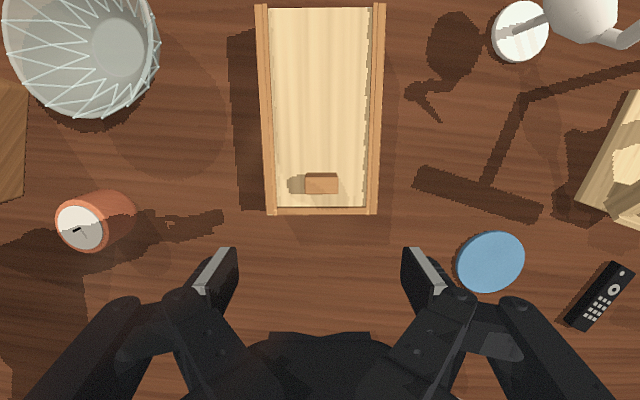

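The cover is shut against the near wall (row 207, where a gap showed before). The gripper is clear, and the bystanders look to be where they were.

```bash
python3 -c "
from h import *
p=np.load('w8.npy',allow_pickle=True).item(); Ri=R.from_euler('z',-.09)
a=[Ri.apply(onz(p,u,v,z)-[554,227,0]) for u,v,z in [(321,194,78),(321,174,52)]]; print('grip x from near top / far foot',a[0][0]+9,a[1][0]-9)
print(r.sign_off())"
```

```text
grip x from near top / far foot -64.81299980662443 -67.84748668028948
the job is handed in; nothing more can be done
None
```

I slid the cover open to its stop and drew the remote off the stand at a 35° lean. I then set it on the box floor, let go, pulled the cover shut to its stop and handed in at about 25 s.

**Last checks**
- **Remote:** my last look before shutting showed it flat, buttons up, centred about (-4, 0) mm from the box centre. I could not see it once the cover was closed.
- **Cover:** the shut position is supported by 180 mm of travel and a 25 N reaction at the stop. The grip was measured at -65 to -68 mm from the box centre, against -65 mm nominal.
- **Gripper:** it was open and clear of everything, with no contact force.
- **Lamp and bystanders:** I saw no contact with the lamp, and the bystanders in the last view looked unmoved. I did not measure their positions again.

**Setting the remote down:** on the first touch I pressed too far, and the wrist force peaked at about 81 N. That is under the 120 N limit. I raised it about 3 mm, lowered it again and let go at about 8 N.

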